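Glue-up: heel on the sole, clamp down

TASK

The glued brown heel goes on the shoe sole in the green sloping jack: lay it flat on the heel end of the sole, centred, straight, rounded back against the steel stop, and let go of it. Then bring the red-handled clamp arm down until its rubber pad rests on the heel; guide it down by its handle, because it falls by itself once past a point and must not slam. Leave the pale heel, the tin and the hammer where they are.

Things in the scene. Friction and masses are not known exactly. Their poses are not given: they have to be found in the camera images.
- heel_centre (a point): centre (half-way up) of the loose brown stacked heel, black top face: D-shaped block 55 mm long (its x), 50 wide (its y), 40 tall (its z), about 75 g. It lies black face up and is laid that way up. Its -x end is the rounded back (radius 25 mm), its +x end is flat; its two sides are flat and parallel from 2.5 mm behind the centre to the +x end.
- heel_back (a point): rearmost point of the brown heel's rounded back, half-way up: 27.5 mm from its centre along the heel's -x.
- seat (a point): point on the tan sole, on the sloping bed of the fixed green jack, where the middle of the heel's underside belongs (heel centre 20 mm above it along z). x runs up the slope to the toe, roughly along the robot's y (to its left), as the heel's x must; y across; z is the bed's normal, tilted 28 degrees from vertical, downhill. Sole here 52 mm wide, bed 100. Place and heading vary.
- stop_face (a point): middle of the face of the steel heel stop, 27.5 mm from the seat along its -x; the heel's rounded back goes against it. The stop is 36 mm wide and 12 mm higher than the sole.
- ball (a point): point on the middle of the sole, under the ball of the foot, 150 mm up the slope from the seat (the toe is 60 mm further). The raised clamp arm leans over the seat from this side, in the way of a vertical tool there; the space along the seat's normal is free.
- clamp (a joint): angle of the clamp arm, rad: 0 = down, pad resting on the heel in the seat; grows as the arm swings up and back; starts at 1.6 to 1.85 (vertical is about 2.06). Limits -0.12 and 2.1. Hinge friction (0.175 N m) holds it when raised, but below about 1.4 rad the arm (0.3 kg) falls by itself if not held.
- clamp_grip (a point): centre of the red barrel handle at the end of the clamp arm: a cylinder 26 mm in diameter, 40 mm wide, lying along the seat's y, 170 mm from the hinge axis. It can be pinched on its two flat ends, and turns between the fingers as the arm swings. The arm is 14 mm thick.
- clamp_hinge (a point): fixed point on the hinge axis (along the seat's y): 105 mm along x and 52 mm along z from the seat. At angle a the handle centre is at hinge + 170 mm x (-cos a along the seat's x, + sin a along its z). The rubber pad (32 mm across) is under the arm, 105 mm from the hinge. Lugs 10 mm thick stand 43 mm either side.
- pale_heel_centre (a point): centre (half-way up) of the other heel, pale wood, same shape and size, standing on the table: not to be used or moved.
- tin: glue tin, 60 mm in diameter, 70 mm tall, origin at the centre of its underside; stays put.
- hammer: hammer lying on the table, about 260 mm long, handle towards its -x; stays put.
There are look-alikes about, which are no part of the job. Of the things that look like the part that bears heel_centre, the middle-sized one is meant.

How it is judged:
By the outcome, as a careful person would: the job done as asked, in the order asked, and still so for the second after the job is handed in, with the robot touching nothing.
It also fails if it takes over 58 s, if anything falls off the work surface, if the arm or the gripper's body presses on something with over 40 N, if the wrist force passes 120 N, or if a joint passes its speed limit or range.

ROBOT

A 6-joint arm with a two-finger parallel gripper is mounted at the origin on the work surface. World frame = base frame: x ahead of the robot, y to its left, z up, the work surface at z = 0. Lengths are in m, angles in rad, forces in N, time in s.
With the tool pointing down it reaches from about 0.375 to 0.925 m from the base axis. Payload 5.7 kg.
Tool frame: the origin (TCP) lies between the finger pads; the fingertips stand 25 mm ahead of it and the grasp point (between the pads) lies 6 mm ahead of it; z points along the fingers, y is the line along which they close (so a half turn about z gives the same grasp; the last joint's range is limited). The gripper opens to 88 mm and grips with 3 to 60 N. Pads are 20 mm wide; open, the fingers measure 115 mm over their backs; the gripper's body (75 mm by 178 mm) begins 61 mm behind the grasp point.
Start: joints at [1.13, 0.359, 1.51, -0, 1.272, -0.115], TCP at [0.192, 0.568, 0.248] pointing down, gripper open.
Joint ranges: [-2.97, 2.97], [-1.01, 2.36], [0.21, 2.38], [-0.96, 4.11], [0.2, 2.71], [-2.98, 2.98]. Speed limits (rad/s): [2.39, 2.39, 3.14, 3.14, 3.14, 3.14].

INTERFACE

Orientations are given as a rotation vector (axis times angle).
In Python, from station import read_state, camera, hand_in, finder gives the robot as it stands. The module is installed in compiled form; this text tells all that it offers.
- The arm moves only by the tool carry_out, never from a script. Its argument "moves" is a list of rows, each a list of 4 numbers: the shift along the tool's x, y, z in m, then the turn about the tool's z in degrees. A call has 1 to 12 rows; each row shifts and turns the commanded pose from where the row before left it, along the tool's axes as they then stand; what a row does not reach is not made up. A row lasts 1/10 s, in which the tool goes at most 50 mm and 8.59 degrees, less where a joint would pass 70% of its speed; a pose out of reach is approached as far as the arm can. A call is refused whole if a number of a shift passes 0.05 or a number of a turn 8.59, either way. A call with a gripper value outside its range is refused whole. "grip" is the opening, from 0 (shut) to 1 (fully open), set as the call begins (left out, the last holds). The fingers move at their own pace and stop on an object; the grip force is fixed at half the most. Time passes only in rows, so rows that do not move let the fingers close. It gives the time, the measured TCP pose, the force, the opening and the grip force at its end, in the units of the state.
- read_state(): the state, without advancing time (a new reading comes with each control period).
- camera(name): name is "side" or "top" or "wrist"; returns a dict with "img" (384x512x3 uint8, blue, green, red), "camera_matrix" (3x3 intrinsics, pixels), "R" (3x3) and "t" (3): a world point X has camera coordinates R X + t; the wrist camera has in their place "hand_eye" (4x4, takes a point from camera to tool coordinates, whose origin is the TCP and whose axes are the flange's). Camera axes: x right, y down, z forward; pixel columns grow to the right and rows downward; lengths in m; the calibration is good to about 2 mm. The wrist camera is an equidistant fisheye: a pixel r from the principal point sees the ray r / f radians off the axis. A picture is of the moment at which its call begins: read the wrist's pose just before it. There is no depth.
- hand_in(): hands the job in; it is judged then, once.
Trained networks look in a picture, given as the dict that the camera call returned (one of the last four; its "shot" number tells which), for a name from the list of things; names that differ only in an ending like _2 or _b are one class to them, and where a whole thing is asked for, a point or a joint stands for the part that bears it (a point fixed in the world has none). Each returns a list of dicts, best first, with "score" (0 to 1); they miss things now and then, are a little off and sometimes report something else, mostly with a low value. They report only what shows in the picture. A call takes as long as a camera call. They do not tell look-alikes from the thing itself.
- finder.regions_of(picture, name): "pixels" (384x512 bool, what is visible of it).
- finder.tip_of(picture, name): "centre" ([x, y, z] in m, in the coordinates of the camera as it stood for that picture, good to about 4 mm: a listed point, or the origin of a listed thing).
The state is a dict: "clock": time; "joints": joint angles; "dq": joint speeds; "tau": joint torques, N m; "position": TCP position; "orientation": TCP orientation; "force": force on the tool from outside, world axes, zero at the start; "torque": the same for the moment, N m; "width": opening from 0.0 (shut) to 1.0 (fully open); "grip_force": force on a finger pad.
Only numpy, scipy, OpenCV 4.12 (cv2) and the standard library are available. Lean on these libraries where they do the work, as an engineer would, in place of code of your own. Each camera call takes 0.05 s, during which the arm holds its last target. There are 200 camera calls.

## Working session

There is one attempt and no reset: what is moved stays moved. The work goes in short steps, Python scripts to look and compute and a tool call to move; the robot and the scene stay as the last step left them, time stands still between calls to the robot, and variables do not carry over. Pictures are saved under pics/ and viewed, at most 10 in all, crops included, and the job is handed in when it is done.

Besides the shell and the picture viewer there is one more tool, called after "Call:" as name([rows], argument=value, ...), one row to a line, values as JSON. carry_out: Moves the arm, as the interface text tells. Its arguments: {"type":"object","properties":{"moves":{"type":"array"},"grip":{"type":"number"}},"required":["moves"]}

```bash
mkdir -p pics
cat > h.py <<'E'
import numpy as np, cv2
from station import read_state, camera, hand_in, finder
from scipy.spatial.transform import Rotation as Ro
def T():
    s=read_state(); M=np.eye(4); M[:3,:3]=Ro.from_rotvec(s["orientation"]).as_matrix(); M[:3,3]=s["position"]; return M
def world(p,c,M=None):
    p=np.array(p)
    if "R" in c: return np.array(c["R"]).T@(p-np.array(c["t"]).ravel())
    return (M@np.array(c["hand_eye"])@np.r_[p,1])[:3]
def find(names,cam,n=3):
    M=T(); c=camera(cam)
    for nm in names:
        for d in finder.tip_of(c,nm)[:n]: print(cam,nm,round(d["score"],2),world(d["centre"],c,M).round(4))
    return c,M
E
python3 - <<'E'
from h import *
np.set_printoptions(suppress=True)
ims=[]
for cam in ["side","top"]:
    c,M=find(["heel_centre","heel_back","seat","stop_face","ball","clamp_grip","clamp_hinge","pale_heel_centre","tin","hammer"],cam,4)
    cv2.imwrite(f"pics/{cam}0.png",cv2.resize(c["img"],(800,600)))
print(read_state())
E
```

```text
side heel_centre 0.93 [ 0.6245 -0.2646  0.0244]
side heel_centre 0.83 [ 0.6138 -0.139   0.0273]
side heel_centre 0.47 [ 0.7183 -0.2335  0.0126]
side heel_back 0.92 [ 0.6392 -0.2875  0.0193]
side heel_back 0.65 [ 0.6024 -0.1764  0.0247]
side heel_back 0.5 [ 0.7041 -0.2493  0.0141]
side seat 0.83 [0.5334 0.0455 0.0524]
side stop_face 0.75 [0.5337 0.0213 0.0428]
side ball 0.8 [0.529  0.1794 0.1252]
side ball 0.37 [0.534  0.1168 0.1425]
side clamp_grip 0.84 [0.5329 0.0407 0.2987]
side clamp_hinge 0.64 [0.5342 0.1178 0.143 ]
side clamp_hinge 0.63 [ 0.4769 -0.2422  0.02  ]
side pale_heel_centre 0.84 [ 0.4737 -0.2423  0.0229]
side tin 0.75 [0.4864 0.3843 0.0002]
side hammer 0.8 [ 0.5491 -0.407   0.0009]
side hammer 0.46 [0.5315 0.0194 0.046 ]
top heel_centre 0.54 [ 0.6256 -0.2621  0.0173]
top heel_centre 0.49 [ 0.7168 -0.2355  0.0155]
top heel_centre 0.41 [0.5338 0.0186 0.0451]
top heel_back 0.87 [ 0.6365 -0.2895  0.0249]
top heel_back 0.77 [ 0.6041 -0.1798  0.0265]
top heel_back 0.52 [ 0.699  -0.2475  0.0152]
top heel_back 0.45 [ 0.624  -0.2644  0.0179]
top stop_face 0.66 [0.5352 0.0183 0.
[... 291 characters left out ...]
.2643  0.0163]
top hammer 0.6 [ 0.5482 -0.4131 -0.0005]
top hammer 0.25 [0.5306 0.0428 0.0487]
{'clock': 1.1, 'joints': array([ 1.12989693,  0.35878743,  1.51039021, -0.00000767,  1.2725035 ,
       -0.11508308]), 'dq': array([ 0.00113226, -0.00069211, -0.00053034,  0.00071471,  0.00023329,
        0.0016797 ]), 'tau': array([  0.00204629, -51.53563857, -27.11244822,   0.06744158,
         0.02458895,  -0.00005916]), 'position': array([0.19203899, 0.56841154, 0.247634  ]), 'orientation': array([-0.50952403, -3.09998086,  0.00013682]), 'force': array([-0.20686433, -0.12009868,  0.3944521 ]), 'torque': array([0.00953564, 0.02827   , 0.00495698]), 'grip_force': 0.0, 'width': 1.0011999730425778}
```

View pics/side0.png

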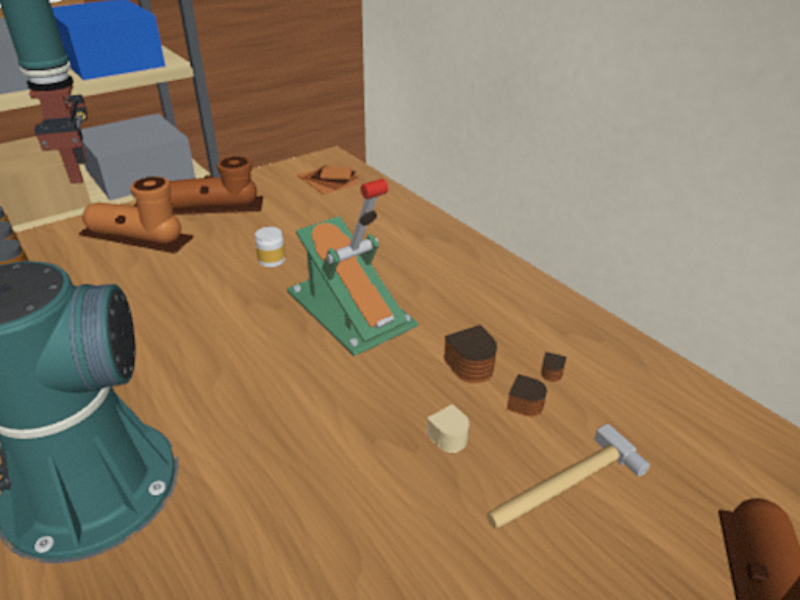

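View pics/top0.png

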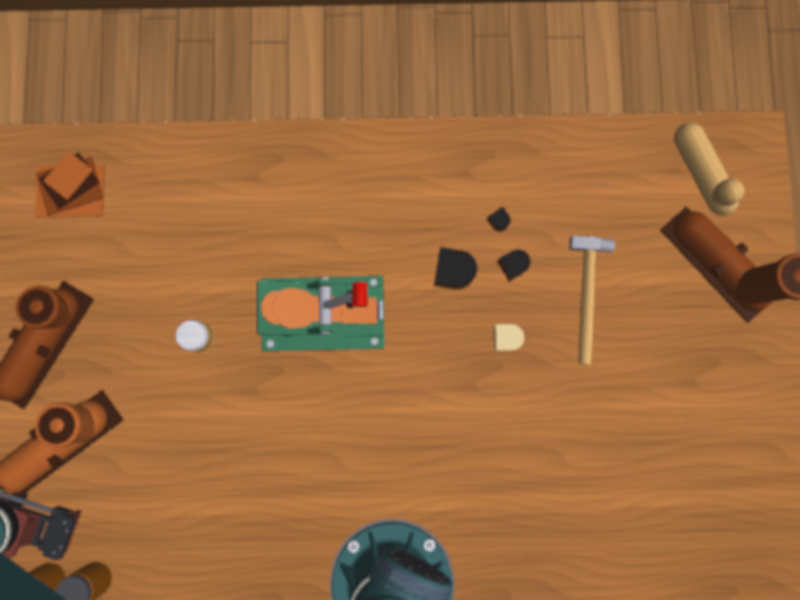

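The top view shows the black-topped heels at about (455,268) large, (515,264) middle and (498,219) small. The middle one, at world (0.625, -0.263), is the one to use. The jack is at (320,312) with its heel stop at (380,310), and the red handle is at (360,294), hanging over the seat. The side view agrees.

The tool stays vertical, so I'll first push the clamp arm back to about vertical.

Call:
carry_out([
  [0,0,-0.03,8.59],
  [0,0,-0.03,8.59],
  [0,0,-0.03,8.59],
  [0,0,-0.03,8.59],
  [0,0,-0.03,8.59],
  [0,0,-0.02,8.59],
  [0,0,0,8.59],
  [0,0,0,8.59],
  [0,0,0,2.6],
], grip=0)

```text
clock: 2.0
position: [0.1921, 0.5684, 0.4179]
orientation: [-2.227, -2.216, -0.0]
force: [0.5, -0.4, 0.3]
width: 0.222
grip_force: 0.0
```

Call:
carry_out([
  [-0.043,0.0244,0,0],
  [-0.043,0.0244,0,0],
  [-0.043,0.0244,0,0],
  [-0.043,0.0244,0,0],
  [-0.043,0.0244,0,0],
  [-0.043,0.0244,0,0],
  [-0.043,0.0244,0,0],
  [-0.043,0.0244,0,0],
  [-0.043,0.0244,0,0],
  [-0.043,0.0244,0,0],
  [-0.043,0.0244,0,0],
  [-0.043,0.0244,0,0],
])

```text
clock: 3.2
position: [0.4855, 0.0505, 0.418]
orientation: [2.221, 2.221, 0.001]
force: [0.6, 0.5, 0.5]
width: 0.005
grip_force: 0.0
```

Call:
carry_out([
  [-0.045,0.02,0,0],
  [-0.045,0.02,0,0],
  [-0.01,0,0,0],
  [0,0,0,0],
])

```text
clock: 3.6
position: [0.525, -0.0489, 0.4172]
orientation: [-2.224, -2.218, 0.001]
force: [-0.6, 0.2, -0.4]
width: 0.006
grip_force: 0.0
```

Call:
carry_out([
  [0,0.008,-0.0,0],
  [0,0,0.04,0],
  [0,0,0.04,0],
  [0,0,0.027,0],
  [0.03,0,0,0],
  [0.02,0,0,0],
  [0.02,0,0,0],
  [0.015,0,0,0],
  [0.015,0,0,0],
  [0.015,0,0,0],
])

```text
clock: 4.6
position: [0.5329, 0.0691, 0.311]
orientation: [2.22, 2.222, 0.001]
force: [0.4, -0.9, 1.9]
width: 0.005
grip_force: 0.8
```

Run:
```python
from h import *
c,M=find(["clamp_grip"],"side"); print(M[:3,3])
find(["clamp_grip"],"top")
```

```text
side clamp_grip 0.93 [0.5339 0.0935 0.3164]
[0.53290451 0.06909189 0.31103103]
```

Call:
carry_out([
  [0.01,0,0,0],
  [0.01,0,0,0],
  [0,0,0,0],
  [-0.03,0,0,0],
  [-0.05,0,0,0],
  [-0.05,0,0,0],
])

```text
clock: 5.4
position: [0.5329, -0.0432, 0.3107]
orientation: [2.219, 2.224, 0.0]
force: [1.8, 0.2, -0.3]
width: 0.006
grip_force: 0.0
```

Call:
carry_out([
  [-0.044,0.0184,-0.01,0],
  [-0.044,0.0184,-0.01,0],
  [-0.044,0.0184,0.01,0],
  [-0.044,0.0184,0.015,0],
  [-0.044,0.0184,0.03,0],
  [0,0,0.03,-8.59],
  [0,0,0.03,-8.59],
  [0,0,0,-8.59],
  [0,0,0,0],
  [0,0,0,0],
], grip=1)

```text
clock: 6.4
position: [0.6234, -0.2577, 0.2194]
orientation: [1.675, 2.657, 0.0]
force: [-0.9, 0.6, -0.0]
width: 0.876
grip_force: 0.0
```

Run:
```python
from h import *
find(["clamp_grip","seat","stop_face","ball","clamp_hinge"],"top")
find(["clamp_grip","seat","stop_face","ball","clamp_hinge"],"side")
c,M=find(["heel_centre","heel_back"],"wrist",4)
cv2.imwrite("pics/w1.png",c["img"]); print(M.round(4)); print(c["camera_matrix"],c["hand_eye"])
```

```text
top clamp_grip 0.89 [0.5316 0.1168 0.3184]
top seat 0.69 [0.5335 0.0437 0.0485]
top seat 0.52 [0.5298 0.1144 0.1512]
top stop_face 0.66 [0.5346 0.0182 0.044 ]
top ball 0.88 [0.5313 0.1738 0.122 ]
top clamp_hinge 0.81 [0.5303 0.1137 0.1494]
side clamp_grip 0.94 [0.5337 0.1143 0.3159]
side clamp_grip 0.49 [0.5335 0.0423 0.0532]
side seat 0.81 [0.5349 0.045  0.0532]
side stop_face 0.71 [0.5343 0.0214 0.0438]
side stop_face 0.61 [0.534  0.0411 0.0528]
side ball 0.87 [0.5321 0.1795 0.1224]
side clamp_hinge 0.78 [0.534  0.1149 0.144 ]
side clamp_hinge 0.17 [0.5344 0.1131 0.3158]
wrist heel_centre 0.86 [ 0.6299 -0.2636  0.0198]
wrist heel_centre 0.81 [ 0.7159 -0.2358  0.011 ]
wrist heel_centre 0.63 [ 0.6105 -0.1414  0.0304]
wrist heel_back 0.94 [ 0.6104 -0.1803  0.0291]
wrist heel_back 0.72 [ 0.697  -0.25    0.0188]
wrist heel_back 0.55 [ 0.6334 -0.289   0.0189]
[[-4.348e-01  9.005e-01  1.000e-04  6.230e-01]
 [ 9.005e-01  4.348e-01 -2.000e-04 -2.575e-01]
 [-2.000e-04 -0.000e+00 -1.000e+00  2.191e-01]
 [ 0.000e+00  0.000e+00  0.000e+00  1.000e+00]]
[[297.31863964   0.         253.96504631]
 [  0.         297.31863964 189.20065989]
 [  0.           0.           1.        ]] [[-1.06518684e-03 -9.60305202e-01 -2.78949429e-01  7.47213927e-02]
 [ 9.99998602e-01 -6.63398174e-04 -1.53476074e-03 -2.88177768e-04]
 [ 1.28878419e-03 -2.78950673e-01  9.60304567e-01 -1.36708701e-01]
 [ 0.00000000e+00  0.00000000e+00  0.00000000e+00  1.00000000e+00]]
```

View pics/w1.png

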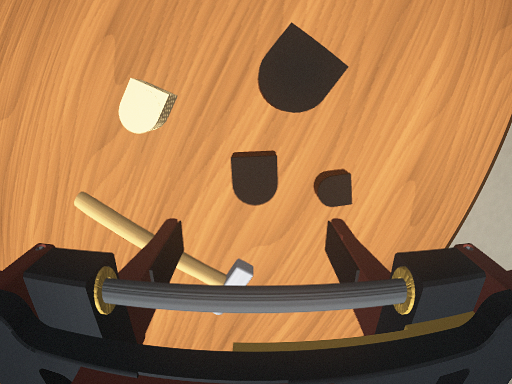

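```bash
cat >> h.py <<'E'
def unproj(px,c,M,z):
    K=np.array(c["camera_matrix"]); H=M@np.array(c["hand_eye"])
    d=(np.array(px,float)-K[:2,2])/K[0,0]; r=np.linalg.norm(d,axis=1,keepdims=True)
    ray=np.c_[d/r*np.sin(r),np.cos(r)]@H[:3,:3].T
    return H[:3,3]+ray*((z-H[2,3])/ray[:,2])[:,None]
E
python3 - <<'E'
from h import *
M=T(); c=camera("wrist"); g=c["img"]
m=max(finder.regions_of(c,"heel_centre"),key=lambda d:d["pixels"][175,255])["pixels"]
ys,xs=np.nonzero(m); print("mask",xs.min(),xs.max(),ys.min(),ys.max(),m.sum())
print(g[145:165,255].tolist()); print(g[195:210,255].tolist())
v=g.astype(int)
b=(m&(v[:,:,2]-v[:,:,0]<25)).astype(np.uint8)   # black, not brown
ct=max(cv2.findContours(b,cv2.RETR_EXTERNAL,cv2.CHAIN_APPROX_NONE)[0],key=cv2.contourArea)[:,0,:]
P=unproj(ct,c,M,0.04)[:,:2]
from scipy.optimize import least_squares
def sd(q):
    u=(P-q[:2])@np.array([[np.cos(q[2]),-np.sin(q[2])],[np.sin(q[2]),np.cos(q[2])]])
    x,y=u.T
    box=np.maximum.reduce([x-.0275,abs(y)-.025]); r=np.hypot(x+.0025,y)-.025
    return np.where(x<-.0025,r,box)
s=least_squares(sd,[.626,-.263,np.radians(116)],loss="soft_l1",f_scale=.001)
print(s.x,np.degrees(s.x[2]),abs(sd(s.x)).mean(), cv2.minAreaRect((P*1000).astype(np.float32)))
d=s.x[:2]-M[:2,3]; print("tool shift",M[:3,:2].T@np.r_[d,0], "pos",M[:3,3], "yaw",np.degrees(np.arctan2(M[1,1],M[0,1])))
E
```

```text
mask 231 277 150 206 2280
[[88, 149, 218], [85, 147, 217], [87, 149, 218], [90, 150, 221], [90, 154, 226], [89, 155, 230], [56, 95, 154], [22, 41, 68], [25, 42, 77], [25, 41, 78], [24, 42, 71], [27, 38, 56], [43, 51, 66], [40, 51, 66], [42, 51, 67], [41, 50, 62], [43, 51, 65], [41, 51, 64], [44, 53, 67], [40, 50, 62]]
[[41, 47, 62], [43, 54, 70], [47, 55, 70], [40, 49, 65], [42, 51, 65], [44, 55, 71], [42, 53, 67], [45, 53, 66], [36, 46, 61], [45, 56, 73], [64, 102, 151], [87, 155, 227], [91, 157, 227], [89, 157, 228], [96, 166, 233]]
[ 0.62721206 -0.26401953  2.12380868] 121.68527372298868 0.0025873676948379282 ((625.024658203125, -263.8564758300781), (48.63420486450195, 53.32815933227539), 26.745866775512695)
tool shift [-0.00769104  0.00100924] pos [ 0.62295851 -0.25753278  0.21906968] yaw 25.77817294120193
```

Run:
```python
from h import *
M=T(); c=camera("wrist"); g=cv2.GaussianBlur(c["img"],(3,3),0).astype(int)
m=max(finder.regions_of(c,"heel_centre"),key=lambda d:d["pixels"][175,255])["pixels"]
b=(m&(g[:,:,0]>33)&(g[:,:,2]<95)).astype(np.uint8); b=cv2.morphologyEx(b,cv2.MORPH_OPEN,np.ones((5,5)))
ct=max(cv2.findContours(b,cv2.RETR_EXTERNAL,cv2.CHAIN_APPROX_NONE)[0],key=cv2.contourArea)[:,0,:]
P=unproj(ct,c,M,0.04)[:,:2]
from scipy.optimize import least_squares
def sd(q):
    u=(P-q[:2])@np.array([[np.cos(q[2]),-np.sin(q[2])],[np.sin(q[2]),np.cos(q[2])]])
    x,y=u.T
    return np.where(x<-.0025,np.hypot(x+.0025,y),np.maximum(x-.0025,abs(y)))-.025+q[3]
s=least_squares(sd,[.626,-.263,np.radians(116),0],loss="soft_l1",f_scale=.001)
print(s.x,np.degrees(s.x[2]),abs(sd(s.x)).mean(), cv2.minAreaRect((P*1000).astype(np.float32)))
d=s.x[:2]-M[:2,3]; print("tool shift",M[:3,:2].T@np.r_[d,0])
```

```text
[ 6.25935375e-01 -2.64062899e-01  2.05427848e+00  1.20252042e-03] 117.70148658898944 0.00027125534698620277 ((625.3162841796875, -263.7565002441406), (47.961063385009766, 53.18355178833008), 26.748868942260742)
tool shift [-0.00717547 -0.00014936]
```

The wrist view shows the middle heel at about (254,178), nearly square to the fingers. The fit puts its centre at (0.626, -0.264) with a heading of 117.7°. Next I go down and grasp it.

Call:
carry_out([
  [-0.004,0,0.03,-1.9],
  [0,0,0.045,0],
  [0,0,0.045,0],
  [0,0,0.04,0],
  [0,0,0.015,0],
  [0,0,0.01,0],
  [0,0,0,0],
])

```text
clock: 8.05
position: [0.6249, -0.2612, 0.0339]
orientation: [-1.625, -2.688, 0.0]
force: [0.2, 0.0, 0.7]
width: 0.999
grip_force: 0.0
```

Call:
carry_out([
  [0,0,0,0],
  [0,0,0,0],
  [0,0,0,0],
  [0,0,0,0],
  [0,0,0,0],
  [0,0,0,0],
], grip=0)

```text
clock: 8.65
position: [0.6249, -0.2613, 0.0346]
orientation: [1.625, 2.688, -0.0]
force: [-0.8, 0.3, 3.6]
width: 0.566
grip_force: 30.0
```

Call:
carry_out([
  [0,0,-0.03,0],
  [0,0,-0.05,0],
  [0,0,-0.05,8.59],
  [0,0,-0.05,8.59],
  [0,0,-0.0355,8.59],
  [0,0,0,0.53],
  [0.0466,-0.0171,0,0],
  [0.0466,-0.0171,0,0],
  [0.0466,-0.0171,0,0],
  [0.0466,-0.0171,0,0],
  [0.0466,-0.0171,0,0],
  [0,0,0,0],
])

```text
clock: 9.85
position: [0.5293, -0.0251, 0.248]
orientation: [-2.184, -2.25, 0.003]
force: [-0.1, 0.0, -0.7]
width: 0.567
grip_force: 30.0
```

Run:
```python
from h import *
for k in range(2):
    c,M=find(["seat","stop_face","ball","clamp_hinge","heel_centre","heel_back","clamp_grip"],"wrist",2)
print(M.round(4),read_state()["width"])
cv2.imwrite("pics/w2.png",cv2.resize(c["img"],(800,600),interpolation=cv2.INTER_CUBIC)); np.save("M2.npy",M); cv2.imwrite("w2raw.png",c["img"])
t=camera("top"); cv2.imwrite("t2raw.png",t["img"]); np.savez("t2.npz",K=t["camera_matrix"],R=t["R"],t=t["t"])
cv2.imwrite("pics/t2.png",cv2.resize(t["img"][150:250,140:280],(784,560),interpolation=cv2.INTER_CUBIC))
```

```text
wrist seat 0.91 [0.5332 0.0467 0.0486]
wrist stop_face 0.71 [0.537  0.0155 0.0455]
wrist clamp_hinge 0.91 [0.5327 0.1158 0.1468]
wrist heel_centre 0.82 [ 0.5346 -0.0296  0.2337]
wrist heel_back 0.88 [ 0.5271 -0.0565  0.2355]
wrist clamp_grip 0.15 [ 0.533  -0.0313  0.2325]
wrist seat 0.79 [0.5335 0.0462 0.0489]
wrist stop_face 0.8 [0.5386 0.0146 0.0432]
wrist stop_face 0.17 [ 0.5376 -0.0351  0.2361]
wrist clamp_hinge 0.79 [0.5317 0.1171 0.1475]
wrist heel_centre 0.97 [ 0.5382 -0.0379  0.2337]
wrist heel_back 0.86 [ 0.5309 -0.0624  0.233 ]
[[-2.270e-02  9.997e-01 -2.000e-04  5.341e-01]
 [ 9.997e-01  2.270e-02 -2.000e-04 -3.150e-02]
 [-2.000e-04 -2.000e-04 -1.000e+00  2.493e-01]
 [ 0.000e+00  0.000e+00  0.000e+00  1.000e+00]] 0.573820157287993
```

View pics/w2.png

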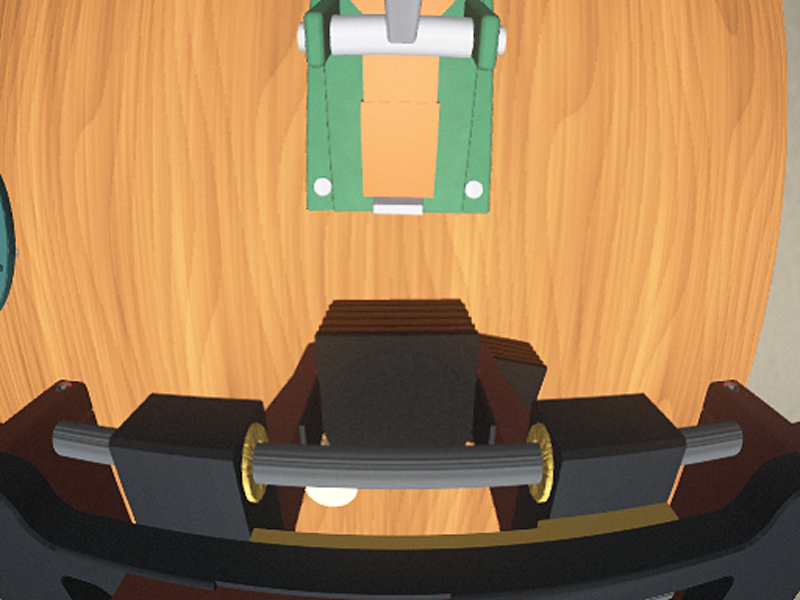

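The wrist view shows the heel held square at (398,390). The jack runs straight ahead: dashed heel line at (361–440,101), stop at (373–423,209), bed corners at (308,210) and (490,213). I'll project these onto the bed plane.

Run:
```python
from h import *
c=dict(camera("wrist")); M=np.load("M2.npy"); K=np.array(c["camera_matrix"]); H=M@np.array(c["hand_eye"])
px=np.array([[361,101],[440,102],[363,195],[434,196],[308,210],[490,213],[325,60],[478,60],[363,60],[439,60],[373,198],[422,199],[373,206],[423,206]])*.64
n=np.array([0,-.469,.883]); p0=np.array([.534,.0455,.0525])
d=(px+0-K[:2,2])/K[0,0]; r=np.linalg.norm(d,axis=1,keepdims=True)
ray=np.c_[d/r*np.sin(r),np.cos(r)]@H[:3,:3].T
P=H[:3,3]+ray*(((p0-H[:3,3])@n)/(ray@n))[:,None]
for a,b in zip(px/.64,P): print(a,b.round(4))
for i in range(0,14,2): print("mid",((P[i]+P[i+1])/2).round(4),"width",round(np.linalg.norm(P[i]-P[i+1]),4),"hd",round(np.degrees(np.arctan2(*(P[i+1]-P[i])[[1,0]])),2))
```

```text
[361. 101.] [0.5079 0.0856 0.0738]
[440. 102.] [0.56   0.0861 0.0741]
[363. 195.] [0.5078 0.0197 0.0388]
[434. 196.] [0.5606 0.0201 0.039 ]
[308. 210.] [0.4648 0.0075 0.0323]
[490. 213.] [0.605  0.0083 0.0327]
[325.  60.] [0.4853 0.1115 0.0875]
[478.  60.] [0.5825 0.1136 0.0887]
[363.  60.] [0.5096 0.1111 0.0873]
[439.  60.] [0.5577 0.1121 0.0879]
[373. 198.] [0.5152 0.0174 0.0376]
[422. 199.] [0.5518 0.0175 0.0376]
[373. 206.] [0.5151 0.0111 0.0342]
[423. 206.] [0.5529 0.0119 0.0347]
mid [0.534  0.0859 0.0739] width 0.0521 hd 0.56
mid [0.5342 0.0199 0.0389] width 0.0529 hd 0.47
mid [0.5349 0.0079 0.0325] width 0.1402 hd 0.34
mid [0.5339 0.1125 0.0881] width 0.0972 hd 1.27
mid [0.5336 0.1116 0.0876] width 0.048 hd 1.25
mid [0.5335 0.0174 0.0376] width 0.0366 hd 0.08
mid [0.534  0.0115 0.0344] width 0.0378 hd 1.33
```

Call:
carry_out([
  [0,0,0.04,-0.3],
  [0,0,0.04,0],
  [0,0,0.04,0],
  [0,0,0.017,0],
  [0.02,0,0,0],
  [0.02,0,0,0],
  [0.01,0,0,0],
  [0,0,0,0],
])

```text
clock: 11.55
position: [0.5322, 0.0207, 0.1127]
orientation: [2.186, 2.256, 0.0]
force: [0.8, -0.5, -0.7]
width: 0.567
grip_force: 30.0
```

Run:
```python
from h import *
c,M=find(["clamp_grip"],"side",1); print(M.round(4)); cv2.imwrite("pics/s3.png",cv2.resize(c["img"][90:240,150:350],(800,600),interpolation=cv2.INTER_CUBIC))
```

```text
side clamp_grip 0.94 [0.5326 0.1156 0.3163]
[[-3.130e-02  9.995e-01  2.000e-04  5.322e-01]
 [ 9.995e-01  3.130e-02 -0.000e+00  2.070e-02]
 [-0.000e+00  2.000e-04 -1.000e+00  1.127e-01]
 [ 0.000e+00  0.000e+00  0.000e+00  1.000e+00]]
```

View pics/s3.png

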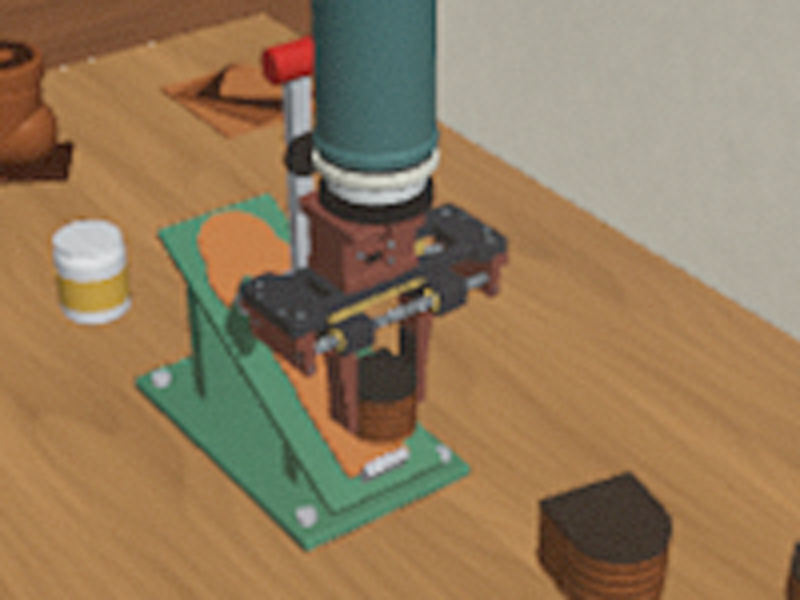

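The side crop shows the heel held level over the lower sole at (388,400), with the clamp arm clear behind. I'll continue until the nose edge touches.

Call:
carry_out([
  [0.01,0.0025,0,0.8],
  [0.01,0,0,0],
  [0.0043,0,0,0],
  [0,0,0.005,0],
  [0,0,0.004,0],
  [0,0,0,0],
])

```text
clock: 12.25
position: [0.5335, 0.0438, 0.1027]
orientation: [-2.204, -2.238, 0.002]
force: [0.4, 0.3, -1.6]
width: 0.568
grip_force: 30.0
```

Call:
carry_out([
  [0,0,0.002,0],
  [0,0,0.002,0],
  [0,0,0,0],
])

```text
clock: 12.55
position: [0.5342, 0.0439, 0.0994]
orientation: [2.204, 2.238, -0.0]
force: [-0.1, -0.0, 0.1]
width: 0.568
grip_force: 30.0
```

Call:
carry_out([
  [0.0012,0,0.001,0],
  [0,0,0.001,0],
  [0,0,0,0],
])

```text
clock: 12.85
position: [0.5342, 0.0441, 0.099]
orientation: [2.202, 2.238, -0.002]
force: [-4.3, -5.0, 13.8]
width: 0.568
grip_force: 30.0
```

Call:
carry_out([
  [0,0,0.0015,0],
  [0,0,0,0],
])

```text
clock: 13.05
position: [0.5342, 0.0439, 0.0979]
orientation: [2.201, 2.238, -0.002]
force: [-5.0, -7.7, 18.5]
width: 0.568
grip_force: 30.0
```

Call:
carry_out([
  [-0.0017,0,0.0013,0],
  [-0.0016,0,0.0015,0],
  [0,0,0,0],
])

```text
clock: 13.35
position: [0.5342, 0.0416, 0.0947]
orientation: [2.204, 2.238, 0.0]
force: [-3.6, -2.0, 13.9]
width: 0.569
grip_force: 30.0
```

Call:
carry_out([
  [-0.0015,0,0.0018,0],
  [-0.0014,0,0.0018,0],
  [0,0,0,0],
])

```text
clock: 13.65
position: [0.5343, 0.0391, 0.0909]
orientation: [2.204, 2.238, 0.001]
force: [-2.9, -1.5, 12.0]
width: 0.565
grip_force: 30.0
```

Run:
```python
from h import *
c,M=find(["clamp_grip"],"side",1); print(M.round(4)); cv2.imwrite("pics/s4.png",cv2.resize(c["img"][150:230,205:285],(600,600),interpolation=cv2.INTER_CUBIC))
```

```text
side clamp_grip 0.59 [0.531  0.1161 0.3164]
[[-1.540e-02  9.999e-01  6.000e-04  5.343e-01]
 [ 9.999e-01  1.540e-02  0.000e+00  3.910e-02]
 [ 0.000e+00  6.000e-04 -1.000e+00  9.090e-02]
 [ 0.000e+00  0.000e+00  0.000e+00  1.000e+00]]
```

View pics/s4.png

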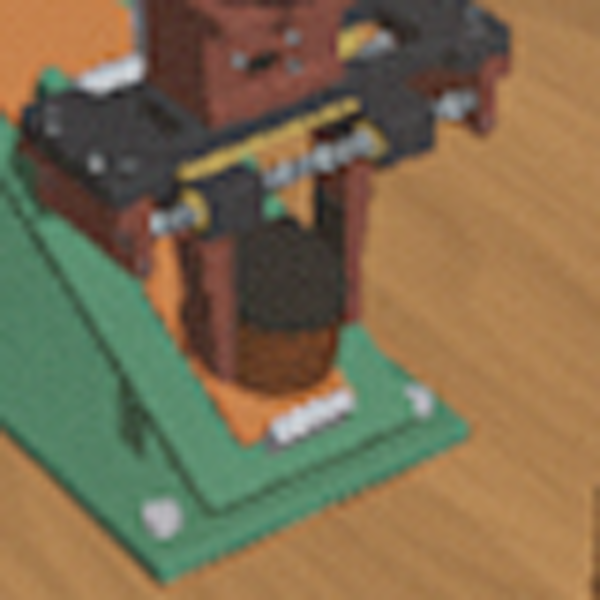

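The crop shows the heel at (285,300) tilting about its nose edge between the fingers. I continue the arc.

Call:
carry_out([
  [-0.0012,0,0.0018,0],
  [-0.0012,0,0.0018,0],
  [0,0,0,0],
])

```text
clock: 14.05
position: [0.5345, 0.0367, 0.0873]
orientation: [2.204, 2.238, 0.001]
force: [-1.7, 0.4, 11.2]
width: 0.568
grip_force: 30.0
```

Call:
carry_out([
  [-0.001,0,0.0015,0],
  [-0.001,0,0.0015,0],
  [0,0,0,0],
])

```text
clock: 14.35
position: [0.5349, 0.0351, 0.0847]
orientation: [2.204, 2.238, 0.003]
force: [-4.1, 1.0, 15.7]
width: 0.566
grip_force: 30.0
```

Call:
carry_out([
  [-0.0006,0,0.0012,0],
  [0,0,0,0],
])

```text
clock: 14.55
position: [0.5349, 0.0347, 0.0839]
orientation: [2.204, 2.238, 0.003]
force: [-4.2, 2.1, 19.7]
width: 0.567
grip_force: 30.0
```

Call:
carry_out([
  [-0.0005,0,0.001,0],
  [0,0,0,0],
])

```text
clock: 14.75
position: [0.5349, 0.0344, 0.0833]
orientation: [2.204, 2.238, 0.004]
force: [-4.9, 2.9, 24.7]
width: 0.569
grip_force: 30.0
```

Call:
carry_out([
  [-0.0004,0,0.001,0],
  [0,0,0,0],
])

```text
clock: 14.95
position: [0.535, 0.0341, 0.0826]
orientation: [2.204, 2.238, 0.004]
force: [-6.6, 3.7, 25.9]
width: 0.566
grip_force: 30.0
```

Run:
```python
from h import *
find(["heel_centre","heel_back"],"wrist",2)
c,M=find(["heel_centre","heel_back","clamp_grip"],"side",1); cv2.imwrite("pics/s5.png",cv2.resize(c["img"][150:230,205:285],(600,600),interpolation=cv2.INTER_CUBIC))
```

```text
wrist heel_centre 0.56 [0.5388 0.0345 0.0706]
wrist heel_back 0.9 [0.5325 0.0098 0.0632]
wrist heel_back 0.2 [0.5402 0.0349 0.0726]
side heel_centre 0.89 [ 0.6126 -0.1404  0.0281]
side heel_back 0.92 [ 0.6064 -0.178   0.0255]
side clamp_grip 0.64 [0.533  0.1121 0.3156]
```

View pics/s5.png

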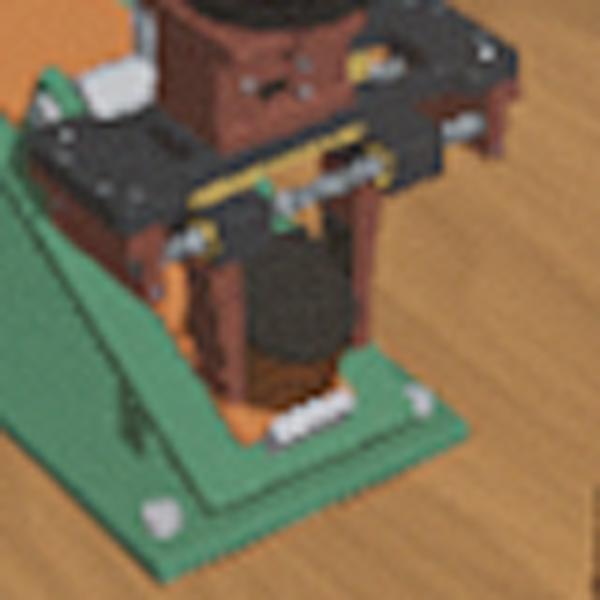

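The crop shows the heel at (295,320) almost flat, its back just behind the stop at (310,415). I'll press slightly further, then release.

Call:
carry_out([
  [-0.0006,0,0.001,0],
  [-0.0004,0,0.001,0],
  [0,0,0,0],
])

```text
clock: 15.6
position: [0.5351, 0.0333, 0.0809]
orientation: [2.204, 2.237, 0.005]
force: [-5.5, 4.1, 28.1]
width: 0.566
grip_force: 30.0
```

Call:
carry_out([
  [-0.001,0,0.0005,0],
  [-0.001,0,0.0005,0],
  [0,0,0,0],
])

```text
clock: 15.9
position: [0.5353, 0.0328, 0.0803]
orientation: [-2.206, -2.236, -0.008]
force: [-7.6, 12.5, 32.8]
width: 0.569
grip_force: 30.0
```

Call:
carry_out([
  [0,0,0,0],
  [0,0,0,0],
  [0,0,0,0],
  [0,0,0,0],
], grip=1)

```text
clock: 16.3
position: [0.5341, 0.03, 0.0765]
orientation: [-2.204, -2.238, 0.001]
force: [0.5, -0.1, -0.6]
width: 0.895
grip_force: 0.0
```

Run:
```python
from h import *
print(read_state()["position"],read_state()["force"],read_state()["width"])
find(["heel_centre","heel_back"],"wrist",2)
```

```text
[0.53413229 0.03003132 0.0764795 ] [ 0.4624372  -0.11333223 -0.59094431] 0.8950570929416941
wrist heel_centre 0.79 [0.5363 0.0321 0.0694]
wrist heel_back 0.89 [0.5318 0.0113 0.0576]
```

Call:
carry_out([
  [0,0,-0.02,0],
  [0,0,-0.03,0],
  [-0.015,0,-0.04,0],
  [-0.02,0,-0.04,0],
  [-0.025,0,-0.045,0],
  [0,0,0,0],
  [0,0,0,0],
])

```text
clock: 17.15
position: [0.5358, -0.0297, 0.2513]
orientation: [2.205, 2.236, 0.002]
force: [-0.4, 0.5, -1.3]
width: 1.0
grip_force: 0.0
```

Run:
```python
from h import *
c,M=find(["heel_centre","heel_back","seat","stop_face"],"wrist",2)
print(M.round(4)); cv2.imwrite("pics/w6.png",cv2.resize(c["img"][0:180,136:376],(800,600),interpolation=cv2.INTER_CUBIC)); np.save("M6.npy",M)
find(["clamp_grip","heel_centre","heel_back"],"top",4);find(["clamp_grip","heel_centre","heel_back"],"side",4)
```

```text
wrist heel_centre 0.84 [0.5368 0.0308 0.0687]
wrist heel_centre 0.58 [ 0.6103 -0.144   0.0268]
wrist heel_back 0.89 [0.5349 0.0136 0.0564]
wrist heel_back 0.78 [ 0.6093 -0.1785  0.0311]
[[-1.400e-02  9.999e-01  2.200e-03  5.358e-01]
 [ 9.999e-01  1.400e-02 -3.000e-04 -2.970e-02]
 [-4.000e-04  2.200e-03 -1.000e+00  2.513e-01]
 [ 0.000e+00  0.000e+00  0.000e+00  1.000e+00]]
top clamp_grip 0.85 [0.5347 0.116  0.3204]
top heel_centre 0.82 [ 0.6105 -0.1366  0.0292]
top heel_centre 0.74 [ 0.7172 -0.2359  0.0175]
top heel_centre 0.68 [0.5326 0.0348 0.0696]
top heel_back 0.64 [ 0.607  -0.1774  0.0251]
top heel_back 0.59 [ 0.6983 -0.2473  0.017 ]
top heel_back 0.54 [0.5293 0.0111 0.059 ]
side clamp_grip 0.91 [0.5323 0.1125 0.316 ]
side clamp_grip 0.52 [ 0.5502 -0.4065  0.0022]
side heel_centre 0.97 [0.5342 0.0355 0.0704]
side heel_centre 0.84 [ 0.6158 -0.141   0.024 ]
side heel_centre 0.54 [ 0.716  -0.2318  0.0147]
side heel_back 0.64 [0.5362 0.0087 0.0556]
side heel_back 0.64 [ 0.7036 -0.2498  0.016 ]
side heel_back 0.63 [ 0.6055 -0.1757  0.0276]
```

View pics/w6.png

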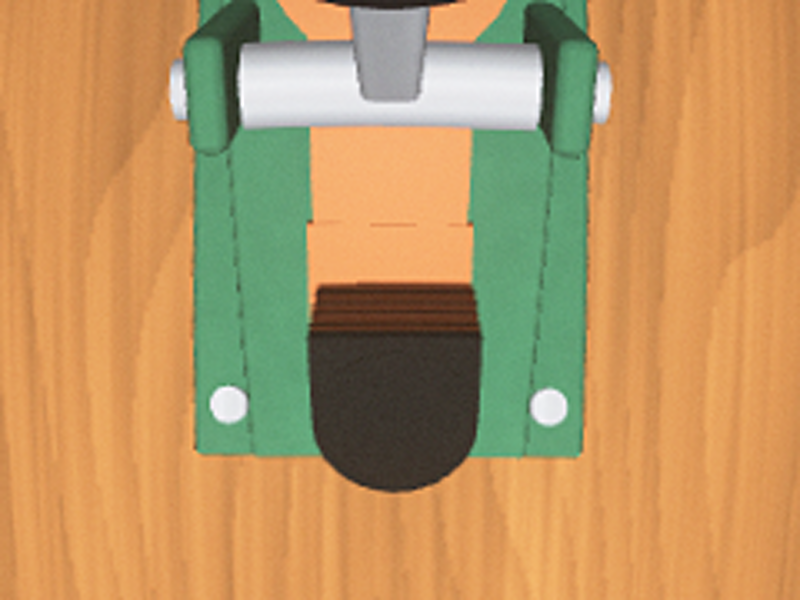

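The heel lies flat and straight: its front edge runs from (315,285) to (474,286), parallel to the dashed line from (306,222) to (474,223). I'll measure the centring and the gap to the stop.

Run:
```python
from h import *
c=camera("wrist"); M=np.load("M6.npy"); K=np.array(c["camera_matrix"]); H=M@np.array(c["hand_eye"])
def pl(px,h):
    n=np.array([0,-.469,.883]); p0=np.array([.534,.0447,.0522])+h*n
    d=(np.array(px,float)*.3+[136,0]-K[:2,2])/K[0,0]; r=np.linalg.norm(d,axis=1,keepdims=True)
    ray=np.c_[d/r*np.sin(r),np.cos(r)]@H[:3,:3].T
    P=H[:3,3]+ray*(((p0-H[:3,3])@n)/(ray@n))[:,None]
    e=np.array([0,.883,.469]); return np.c_[P[:,0],(P-p0)@e].round(4)
print("sole line/front edge",pl([[306,222],[474,223],[309,275],[473,275],[315,285],[474,286]],0))
print("top face: front corners, back, sides",pl([[308,332],[482,332],[393,491],[309,370],[480,370]],.04))
```

```text
sole line/front edge [[0.5076 0.0465]
 [0.5598 0.0468]
 [0.5079 0.028 ]
 [0.5604 0.0287]
 [0.5098 0.0244]
 [0.561  0.0248]]
top face: front corners, back, sides [[ 0.5107  0.0274]
 [ 0.5605  0.0282]
 [ 0.5357 -0.0293]
 [ 0.5106  0.0148]
 [ 0.5607  0.0155]]
```

Call:
carry_out([
  [0.025,0,0.045,0],
  [0.02,0,0.04,0],
  [0.015,0,0.04,0],
  [0,0,0.03,0],
  [0,0,0,0],
  [0,0,0,0],
])

```text
clock: 18.45
position: [0.5344, 0.0301, 0.0971]
orientation: [-2.204, -2.238, 0.001]
force: [0.5, 0.0, 1.1]
width: 1.001
grip_force: 0.0
```

Call:
carry_out([
  [0.006,-0.0006,0.008,0],
  [0,0,0.008,0],
  [0,0,0,0],
])

```text
clock: 18.75
position: [0.5336, 0.0361, 0.0808]
orientation: [2.204, 2.238, -0.0]
force: [0.5, 0.8, 0.5]
width: 0.998
grip_force: 0.0
```

Call:
carry_out([
  [0,0,0,0],
  [0,0,0,0],
  [0,0,0,0],
  [0,0,0,0],
  [0,0,0,0],
], grip=0.55)

```text
clock: 19.25
position: [0.5338, 0.0361, 0.081]
orientation: [2.204, 2.238, 0.0]
force: [1.6, 0.5, 0.2]
width: 0.584
grip_force: 0.4
```

Call:
carry_out([
  [0,0,0,0],
  [-0.0015,0,0.001,0],
  [0,0,0,0],
])

```text
clock: 19.55
position: [0.534, 0.0359, 0.0809]
orientation: [-2.205, -2.237, -0.003]
force: [-1.4, 6.9, 12.1]
width: 0.571
grip_force: 30.0
```

Call:
carry_out([
  [0,0,0,0],
  [0,0,0,0],
  [0,0,0,0],
  [0,0,0,0],
  [0,0,-0.02,0],
  [-0.005,0,-0.03,0],
  [-0.016,0,-0.04,0],
  [-0.02,0,-0.04,0],
  [-0.025,0,-0.04,0],
  [0,0,0,0],
  [0,0,0,0],
  [0,0,0,0],
], grip=1)

```text
clock: 20.75
position: [0.5336, -0.0308, 0.2485]
orientation: [-2.203, -2.237, 0.002]
force: [0.6, 0.3, 0.3]
width: 1.004
grip_force: 0.0
```

Run:
```python
from h import *
c,M=find(["heel_centre","heel_back"],"wrist",1)
print(M.round(4)); cv2.imwrite("pics/w7.png",cv2.resize(c["img"][0:180,136:376],(800,600),interpolation=cv2.INTER_CUBIC)); np.save("M7.npy",M)
find(["clamp_grip","clamp_hinge"],"top",1);find(["clamp_grip","heel_centre","heel_back"],"side",1)
```

```text
wrist heel_centre 0.85 [ 0.6122 -0.1436  0.029 ]
wrist heel_back 0.79 [0.5318 0.0078 0.056 ]
[[-1.540e-02  9.999e-01 -2.600e-03  5.336e-01]
 [ 9.999e-01  1.540e-02  6.000e-04 -3.080e-02]
 [ 7.000e-04 -2.600e-03 -1.000e+00  2.485e-01]
 [ 0.000e+00  0.000e+00  0.000e+00  1.000e+00]]
top clamp_grip 0.77 [0.5325 0.1126 0.3171]
top clamp_hinge 0.67 [0.5296 0.1139 0.149 ]
side clamp_grip 0.88 [0.5336 0.1156 0.3174]
side heel_centre 0.97 [0.5334 0.035  0.071 ]
side heel_back 0.95 [ 0.6036 -0.178   0.0262]
```

View pics/w7.png

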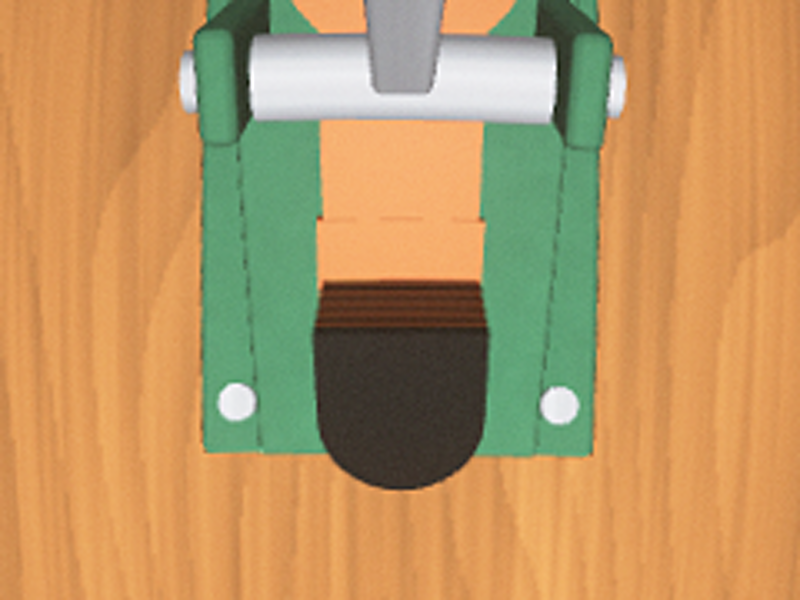

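The wrist view shows the heel's front edge at 322–482 on a sole spanning 318–485, so it is centred, straight and at the stop. Next is the clamp handle.

Call:
carry_out([
  [0,0,-0.05,0],
  [0,0,-0.05,0],
  [0,0,-0.045,0],
  [0.05,0,0,0],
  [0.05,0,0,0],
  [0.045,0,0,0],
  [0,0,0,0],
  [0,0,0,0],
])

```text
clock: 22.05
position: [0.5322, 0.1144, 0.3948]
orientation: [2.201, 2.241, -0.001]
force: [-0.6, -0.7, 0.4]
width: 1.001
grip_force: 0.0
```

Run:
```python
from h import *
c,M=find(["clamp_grip"],"wrist",1);print(M.round(4))
```

```text
wrist clamp_grip 0.92 [0.534  0.1111 0.3176]
[[-1.800e-02  9.998e-01 -1.000e-04  5.322e-01]
 [ 9.998e-01  1.800e-02 -7.000e-04  1.144e-01]
 [-7.000e-04 -1.000e-04 -1.000e+00  3.948e-01]
 [ 0.000e+00  0.000e+00  0.000e+00  1.000e+00]]
```

Call:
carry_out([
  [0,0.001,0.03,0],
  [0,0,0.03,0],
  [0,0,0.012,0],
  [0,0,0,0],
])

```text
clock: 22.55
position: [0.5324, 0.1124, 0.3211]
orientation: [-2.204, -2.235, 0.005]
force: [-0.2, 0.7, 0.4]
width: 1.001
grip_force: 0.0
```

Call:
carry_out([
  [0,0,0,0],
  [0,0,0,0],
  [0,0,0,0],
  [0,0,0,0],
  [0,0,0,0],
  [0,0,0,0],
  [0,0,0,0],
], grip=0)

```text
clock: 23.25
position: [0.533, 0.1137, 0.323]
orientation: [-2.204, -2.238, 0.001]
force: [-2.2, -0.4, 3.6]
width: 0.454
grip_force: 30.0
```

Call:
carry_out([
  [-0.0148,0,0.0006,0],
  [-0.0147,0,0.0019,0],
  [-0.0145,0,0.0032,0],
  [-0.0141,0,0.0045,0],
  [-0.0137,0,0.0057,0],
  [-0.0132,0,0.0069,0],
  [0,0,0,0],
])

```text
clock: 23.95
position: [0.5334, 0.0257, 0.2992]
orientation: [-2.206, -2.236, 0.006]
force: [-5.1, -3.7, 1.8]
width: 0.451
grip_force: 30.0
```

Call:
carry_out([
  [-0.0125,0,0.008,0],
  [-0.0118,0,0.009,0],
  [-0.0109,0,0.01,0],
  [-0.01,0,0.0109,0],
  [-0.009,0,0.0118,0],
  [-0.008,0,0.0125,0],
  [0,0,0,0],
])

```text
clock: 24.65
position: [0.5337, -0.0368, 0.2361]
orientation: [-2.205, -2.237, 0.009]
force: [-4.4, -5.5, 1.6]
width: 0.454
grip_force: 30.0
```

Call:
carry_out([
  [-0.0069,0,0.0132,0],
  [-0.0057,0,0.0137,0],
  [-0.0045,0,0.0141,0],
  [-0.0032,0,0.0145,0],
  [-0.0019,0,0.0147,0],
  [0,0,0,0],
])

```text
clock: 25.25
position: [0.5338, -0.0585, 0.1654]
orientation: [-2.204, -2.237, 0.009]
force: [-5.3, -6.6, -0.6]
width: 0.456
grip_force: 30.0
```

Call:
carry_out([
  [-0.0006,0,0.0148,0],
  [0.0006,0,0.0148,0],
  [0.0019,0,0.0147,0],
  [0.0016,0,0.0073,0],
  [0.0016,0,0.0072,0],
  [0,0,0,0],
])

```text
clock: 25.85
position: [0.5338, -0.0528, 0.1071]
orientation: [-2.203, -2.238, 0.007]
force: [-4.1, -7.3, -3.5]
width: 0.456
grip_force: 30.0
```

Call:
carry_out([
  [0.0022,0,0.007,0],
  [0.0023,0,0.007,0],
  [0.0018,0,0.0045,0],
  [0.0018,0,0.0045,0],
  [0,0,0,0],
])

```text
clock: 26.35
position: [0.5338, -0.0446, 0.0844]
orientation: [-2.203, -2.238, 0.007]
force: [-3.0, -6.0, -3.8]
width: 0.455
grip_force: 30.0
```

Call:
carry_out([
  [0.0015,0,0.003,0],
  [0,0,0,0],
])

```text
clock: 26.55
position: [0.5338, -0.0433, 0.0816]
orientation: [-2.203, -2.238, 0.007]
force: [-4.3, -6.8, -4.5]
width: 0.452
grip_force: 30.0
```

Call:
carry_out([
  [0.0012,0,0.0025,0],
  [0,0,0,0],
])

```text
clock: 26.75
position: [0.5338, -0.0421, 0.0791]
orientation: [-2.203, -2.238, 0.007]
force: [-5.0, -7.4, -4.4]
width: 0.454
grip_force: 30.0
```

Call:
carry_out([
  [0.0012,0,0.002,0],
  [0,0,0,0],
])

```text
clock: 26.95
position: [0.5337, -0.041, 0.0771]
orientation: [-2.203, -2.238, 0.007]
force: [-3.6, -8.5, -4.9]
width: 0.457
grip_force: 30.0
```

Call:
carry_out([
  [0.0012,0,0.002,0],
  [0,0,0,0],
])

```text
clock: 27.15
position: [0.5338, -0.04, 0.0752]
orientation: [-2.203, -2.238, 0.007]
force: [-4.5, -8.4, -4.4]
width: 0.454
grip_force: 30.0
```

Call:
carry_out([
  [0.001,0,0.002,0],
  [0,0,0,0],
])

```text
clock: 27.35
position: [0.5337, -0.0389, 0.0732]
orientation: [-2.203, -2.238, 0.007]
force: [-4.4, -8.8, -5.1]
width: 0.457
grip_force: 30.0
```

Call:
carry_out([
  [0,0,0.002,0],
  [0,0,0,0],
])

```text
clock: 27.55
position: [0.5337, -0.038, 0.0713]
orientation: [-2.203, -2.237, 0.005]
force: [-4.1, -5.5, -2.7]
width: 0.455
grip_force: 30.0
```

Call:
carry_out([
  [0.0005,0,0.002,0],
  [0,0,0,0],
])

```text
clock: 27.75
position: [0.5337, -0.0371, 0.0694]
orientation: [-2.203, -2.237, 0.005]
force: [-4.8, -3.2, -1.7]
width: 0.456
grip_force: 30.0
```

Call:
carry_out([
  [0.0008,0,0.002,0],
  [0,0,0,0],
])

```text
clock: 27.95
position: [0.5337, -0.0362, 0.0674]
orientation: [-2.203, -2.237, 0.005]
force: [-4.1, -3.4, -2.5]
width: 0.451
grip_force: 30.0
```

Call:
carry_out([
  [0.0008,0,0.0015,0],
  [0,0,0,0],
])

```text
clock: 28.15
position: [0.5337, -0.0356, 0.0663]
orientation: [-2.203, -2.237, 0.005]
force: [-5.4, -3.5, 2.4]
width: 0.455
grip_force: 30.0
```

Call:
carry_out([
  [0.0008,0,0.0015,0],
  [0,0,0,0],
])

```text
clock: 28.35
position: [0.5338, -0.0355, 0.0662]
orientation: [-2.203, -2.239, 0.006]
force: [-10.3, -6.1, 16.4]
width: 0.451
grip_force: 30.0
```

Run:
```python
from h import *
find(["clamp_grip","heel_centre"],"side",1);find(["clamp_grip","heel_centre"],"wrist",1);print(T()[:3,3])
```

```text
side clamp_grip 0.68 [ 0.5324 -0.0365  0.0666]
side heel_centre 0.82 [ 0.7189 -0.2332  0.0145]
wrist clamp_grip 0.82 [ 0.5352 -0.0389  0.0667]
[ 0.53376554 -0.03548083  0.06616759]
```

Call:
carry_out([
  [0,0,-0.001,0],
  [0,0,0,0],
])

```text
clock: 28.85
position: [0.5337, -0.0355, 0.0662]
orientation: [-2.203, -2.238, 0.006]
force: [-6.8, -6.0, 5.8]
width: 0.452
grip_force: 30.0
```

Call:
carry_out([
  [0,0,0,0],
  [0,0,0,0],
  [0,0,0,0],
  [0,0,0,0],
  [0,0,0,0],
  [-0.005,0,-0.02,0],
  [-0.01,0,-0.04,0],
  [-0.02,0,-0.04,0],
  [-0.03,0,-0.04,0],
  [-0.03,0,-0.04,0],
  [0,0,0,0],
  [0,0,0,0],
], grip=1)

```text
clock: 30.05
position: [0.5377, -0.1291, 0.2472]
orientation: [2.204, 2.236, 0.002]
force: [-0.0, 0.3, -1.4]
width: 0.999
grip_force: 0.0
```

Run:
```python
from h import *
c,M=find(["clamp_grip","heel_centre","heel_back"],"side",3)
c2,_=find(["clamp_grip"],"top",1)
a=cv2.resize(c["img"][110:230,190:310],(400,400),interpolation=cv2.INTER_CUBIC); w,M=find(["heel_centre"],"wrist",2)
b=cv2.resize(w["img"][0:240,136:376],(400,400)); cv2.imwrite("pics/f.png",np.hstack([a,b]))
```

```text
side clamp_grip 0.96 [ 0.5337 -0.0375  0.0661]
side heel_centre 0.68 [ 0.6129 -0.1396  0.0301]
side heel_centre 0.65 [0.5337 0.033  0.0724]
side heel_centre 0.5 [ 0.7191 -0.235   0.0135]
side heel_back 0.76 [ 0.6056 -0.1772  0.025 ]
side heel_back 0.73 [ 0.7026 -0.2481  0.0145]
side heel_back 0.59 [0.5341 0.0114 0.059 ]
top clamp_grip 0.85 [ 0.5339 -0.0342  0.0708]
wrist heel_centre 0.95 [ 0.7177 -0.2366  0.0115]
wrist heel_centre 0.88 [ 0.6139 -0.1415  0.0313]
```

View pics/f.png

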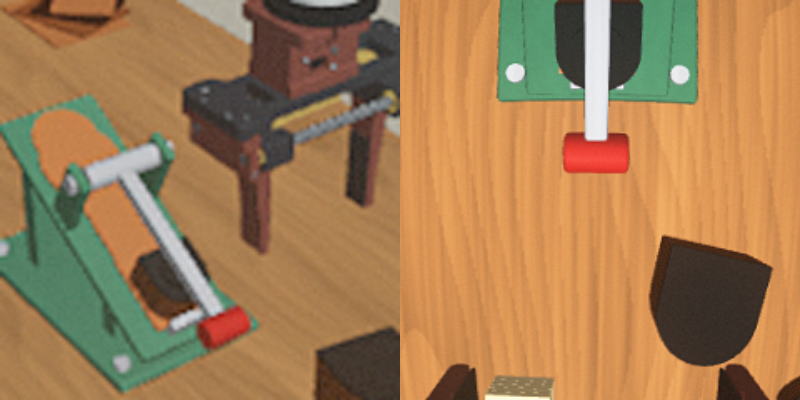

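The picture shows the arm down on the heel (left half, handle at (222,327)). The heel is straight and centred under it (right half, at (598,45)), and the robot is clear.

```bash
python3 -c "
from station import hand_in; print(hand_in())"
```

```text
the job is handed in; nothing more can be done
None
```

The brown heel is on the sole, flat, centred and straight with its back against the stop. The clamp pad was guided down to rest on it, nothing else on the table was touched, and the job was handed in at about 30 s.

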